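# Set the bearing play of a lathe spindle unit

### The arm

A 6-joint arm with a two-finger parallel gripper is mounted at the origin on the work surface. World frame = base frame: x ahead of the robot, y to its left, z up, the work surface at z = 0. Lengths are in m, angles in rad, forces in N, time in s.
With the tool pointing down it reaches from about 0.35 to 0.85 m from the base axis. Payload 8.1 kg.
Tool frame: the origin (TCP) lies between the finger pads, 19 mm behind the fingertips; this is the grasp point; z points along the fingers, y is the line along which they close (so a half turn about z gives the same grasp; the last joint's range is limited). The gripper opens to 85 mm and grips with 20 to 120 N. Pads are 22 mm wide; open, the fingers measure 114 mm over their backs; the gripper's body (76 mm by 85 mm) begins 54 mm behind the grasp point. The pads swing forward as they close: fully open they stand 13 mm farther back than shut.
Start: joints at [1.168, 0.13, 1.488, -0, 1.523, -0.085], TCP at [0.187, 0.57, 0.25] pointing down, gripper open.
Joint ranges: [-2.96, 2.96], [-0.89, 2.26], [0.02, 2.5], [-1.34, 4.48], [0, 2.73], [-2.66, 2.66]. Speed limits (rad/s): [2.39, 2.39, 2.79, 3.14, 3.14, 3.14].

### API

Orientations are given as a 3x3 rotation matrix whose columns are the frame's x, y, z axes.
In Python, from workcell import env, optics, models gives the robot as it stands. The module is installed in compiled form; this text tells all that it offers.
- The arm moves only by the shell command python3 -m inch 'ROWS' [FORCE]. ROWS is JSON, a list that holds one entry, the list of rows, each a list of 5 numbers: the shift along the tool's x, y, z in m, then the turn about the tool's z in degrees, then the closure, from 0 (fully open) to 1 (shut). In form: [[[tx, ty, tz, roll, claw], ...]]. A call has 1 to 8 rows; each row shifts and turns the commanded pose from where the row before left it, along the tool's axes as they then stand; what a row does not reach is not made up. A row lasts 1/12 s, in which the tool goes at most 41.7 mm and 7.16 degrees, less where a joint would pass 70% of its speed; a pose out of reach is approached as far as the arm can. A call with a gripper value outside its range is refused whole. The fingers move at their own pace and stop on an object; FORCE is the grip in N (left out, the last holds). Time passes only in rows, so rows that do not move let the fingers close. It gives the time, the measured TCP pose, the force, the opening and the grip force at its end, in the units of the state.
- env.read_state(): the state, without advancing time (a new reading comes with each control period).
- optics.get_image(name): name is "scene" or "side" or "wrist"; returns a dict with "pixels" (384x512x3 uint8, blue, green, red), "z_map" (384x512 float32, m along the optical axis (not along the pixel's ray), 0 where there is no reading), "camera_matrix" (3x3 intrinsics, pixels), "position" and "rotation" of the camera in the world; the wrist camera has in their place "mount" (4x4, takes a point from camera to tool coordinates, whose origin is the TCP and whose axes are the flange's). Camera axes: x right, y down, z forward; pixel columns grow to the right and rows downward; lengths in m; the calibration is good to about 2 mm. A picture is of the moment at which its call begins: read the wrist's pose just before it.
- env.hand_in(): hands the job in; it is judged then, once.
Trained networks look in a picture, given as the dict that the camera call returned (one of the last four; its "shot" number tells which), for a name from the list of things; names that differ only in an ending like _2 or _b are one class to them, and where a whole thing is asked for, a point or a joint stands for the part that bears it (a point fixed in the world has none). Each returns a list of dicts, best first, with "p" (0 to 1); they miss things now and then, are a little off and sometimes report something else, mostly with a low value. They report only what shows in the picture. A call takes as long as a camera call. They do not tell look-alikes from the thing itself.
- models.look_for(picture, query): "at" ([column, row] as shares, 0 to 1, of the picture: columns of its width, rows of its height, amid what is visible of it).
- models.regions_of(picture, query): "pixels" (384x512 bool, what is visible of it) and "at" ([column, row] as shares, 0 to 1, of the picture: columns of its width, rows of its height, amid what is visible of it).
- models.mark_of(picture, query): "at" ([column, row] as shares, 0 to 1, of the picture: columns of its width, rows of its height: a listed point, or the origin of a listed thing).
The state is a dict: "time": time; "joints": joint angles; "qd": joint speeds; "joint_efforts": joint torques, N m; "tcp_pos": TCP position; "eef_rot": TCP orientation; "wrist_force": force on the tool from outside, world axes, zero at the start; "moment": the same for the moment, N m; "opening": finger opening in m; "grasp_force": force on a finger pad.
Only numpy, scipy, OpenCV 4.12 (cv2) and the standard library are available. Lean on these libraries where they do the work, as an engineer would, in place of code of your own. Each camera call takes 0.05 s, during which the arm holds its last target. There are 200 camera calls.

### The job

Set the bearing play of the upright spindle unit that has the round knurled nut: screw the nut clockwise all the way down until it bottoms out, then back it off a quarter turn, and finish while still gripping it there, held still between the fingers, so that I can lock it. Leave the other unit's six-sided nut as it is and do not shift the bowl, the tin or the mallet.

Things in the scene. Friction and masses are not known exactly. Their poses are not given: they have to be found in the camera images.
- unit: The unit to adjust, fixed: plywood foot 120 x 120 x 30 mm, grey housing (flange 92 mm, body 72 mm across, top at 85 mm), steel boss 30 mm across from 85 to 110 mm, threaded stub 18 mm across (20 over the thread) up to 158 mm. Origin: centre of the foot's underside; z up, on the thread's axis. A witness bar lies on the housing's top, on its own -x side. May swap places with the other unit.
- nut: The round knurled steel nut on the unit's thread, 42 mm across, 30 mm high. Origin: centre of its underside, 110 mm above the bench when bottomed, 0.8 mm higher per rad unscrewed. Turns with the nut, z up. A dark dimple is in its top face, 15.5 mm from the axis on its own -x side. Beside the boss, fingertips have 25 mm of room below the nut.
- nut_grip (a point): On the nut's axis at half its height, 15 mm above its underside: 125 mm above the bench when bottomed. Turns with the nut.
- nut_turn (a joint): Angle of the knurled nut in rad: 0 when bottomed out on the boss (a hard stop; the dimple is then over the witness bar), growing as it is unscrewed (anticlockwise seen from above), 5 at most. Starts between 2 and 4. Right-hand thread, 5 mm pitch. Turning it takes about 0.12 N m of steady friction; it stays where it is left.
- other: The other unit, of the same foot, housing, boss and stub, fixed to the bench, but with a six-sided steel nut, 38 mm across flats and 18 mm high, its underside at 110 mm. To be left alone. Origin: centre of its foot's underside.
- hex_turn (a joint): Angle of the other unit's six-sided nut in rad, 0 at the start; to stay there.
- bowl: Bystander: loose turned wooden bowl, 120 mm across, 50 mm high. Origin: centre of its underside.
- waxtin: Bystander: loose round metal tin, 68 mm across, 55 mm high. Origin: centre of its underside.
- mallet: Bystander: loose turned carver's mallet standing on its head, 80 mm across, 190 mm high. Origin: centre of its underside.
Not all that is in view belongs to the job. What is shaped like the unit but orange, pink or yellow is not meant.

How it is judged:
On the way, in this order (a step that is already met when the one before it is completed fails the run):
1. the knurled nut is screwed down until it bottoms out (within 0.06 rad of the stop) (value of joint nut_turn below 0.06 rad), for 0.2 s.
2. it is backed off a quarter turn (1.57 rad, give or take 0.26) and held between the fingers (value of joint nut_turn between 1.31 and 1.83 rad and contact force between the fingers and nut above 5 N and horizontal distance between the grasp point and nut_grip below 0.02 m), for 0.2 s.
At the end, for the whole second after the job is handed in: The knurled nut, bottomed out before, stands still a quarter turn (1.57 +- 0.26 rad) off its stop, gripped by the fingers (over 5 N, tool point within 20 mm of its axis); the six-sided nut is within 0.15 rad and the bowl, tin and mallet within 30 mm of their starts (all of step 2 and velocity of joint nut_turn between -0.1 and 0.1 rad/s and value of joint hex_turn between -0.15 and 0.15 rad and not (distance of bowl from where it was at the start of the episode above 0.03 m) and not (distance of waxtin from where it was at the start of the episode above 0.03 m) and not (distance of mallet from where it was at the start of the episode above 0.03 m)); the arm keeps its last pose, push and grip.
It fails at once if the six-sided nut is turned (value of joint hex_turn above 0.15 rad or value of joint hex_turn below -0.15 rad).
It fails at once if the bowl, the tin or the mallet is shifted by more than 30 mm (distance of any of bowl, waxtin, mallet from where it was at the start of the episode above 0.03 m).
It also fails if it takes over 67 s, if anything falls off the work surface, if the arm or the gripper's body presses on something with over 40 N, if the wrist force passes 120 N, or if a joint passes its speed limit or range.

## Working session

There is one attempt and no reset: what is moved stays moved. The work goes in short steps, Python scripts to look and compute and a shell command to move; the robot and the scene stay as the last step left them, time stands still between calls to the robot, and variables do not carry over. Pictures are saved under pics/ and viewed, at most 10 in all, crops included, and the job is handed in when it is done.

```bash
mkdir -p pics; cat > h.py <<'E'
import numpy as np, cv2
from workcell import env, optics, models
def world(im,u,v,z=None):
    K=im["camera_matrix"];R=np.array(im["rotation"]);p=np.array(im["position"])
    d=im["z_map"][int(v),int(u)] if z is None else 1
    r=R@(np.linalg.inv(K)@[u,v,1])
    return p+r*d if z is None else p+r*(z-p[2])/r[2]
E
python3 - <<'E'
from h import *
np.set_printoptions(precision=3,suppress=True)
s=env.read_state();print({k:np.round(v,3).tolist() for k,v in s.items()})
for n in("scene","side"):
    im=optics.get_image(n);cv2.imwrite(f"pics/{n}0.png",im["pixels"])
    for q in("unit","nut","other","bowl","waxtin","mallet"):
        for r in models.look_for(im,q)[:4]:
            u,v=r["at"][0]*512,r["at"][1]*384
            print(n,q,round(r["p"],2),round(u),round(v),world(im,u,v))
E
```

```text
{'time': 0.0, 'joints': [1.168, 0.131, 1.489, 0.0, 1.523, -0.085], 'qd': [0.001, 0.0, 0.001, -0.001, 0.0, -0.001], 'joint_efforts': [0.002, -56.937, -50.057, 0.0, 0.014, 0.0], 'tcp_pos': [0.187, 0.569, 0.249], 'eef_rot': [[-0.95, 0.312, -0.001], [0.312, 0.95, -0.002], [0.0, -0.002, -1.0]], 'wrist_force': [1.058, -0.037, 0.52], 'moment': [-0.009, 0.011, 0.022], 'grasp_force': 0.0, 'opening': 0.085}
scene unit 0.86 218 143 [0.386 0.085 0.066]
scene unit 0.85 362 143 [0.739 0.368 0.063]
scene unit 0.79 280 171 [0.606 0.104 0.059]
scene unit 0.64 366 189 [0.842 0.191 0.064]
scene nut 0.79 371 166 [0.831 0.212 0.134]
scene nut 0.66 214 120 [0.363 0.097 0.138]
scene nut 0.45 277 150 [0.589 0.111 0.13 ]
scene other 0.6 204 205 [ 0.519 -0.132  0.062]
scene other 0.42 300 225 [0.744 0.008 0.01 ]
scene bowl 0.87 298 225 [0.74  0.006 0.009]
scene bowl 0.32 278 148 [0.592 0.111 0.139]
scene waxtin 0.82 308 130 [0.559 0.335 0.045]
scene waxtin 0.71 281 146 [0.592 0.121 0.139]
side unit 0.94 165 217 [0.337 0.079 0.051]
side unit 0.82 238 146 [0.703 0.363 0.044]
side unit 0.75 234 190 [0.561 0.103 0.054]
side unit 0.67 289 159 [0.808 0.19  0.049]
side nut 0.79 164 191 [0.349 0.093 0.127]
side nut 0.53 234 121 [0.698 0.379 0.138]
side nut 0.5 236 165 [0.572 0.112 0.134]
side other 0.6 249 242 [ 0.483 -0.14   0.063]
side bowl 0.63 313 198 [0.78  0.007 0.01 ]
side bowl 0.54 236 164 [0.572 0.113 0.136]
side waxtin 0.55 192 161 [0.517 0.33  0.054]
side mallet 0.56 332 316 [ 0.509 -0.45   0.086]
```

View pics/scene0.png

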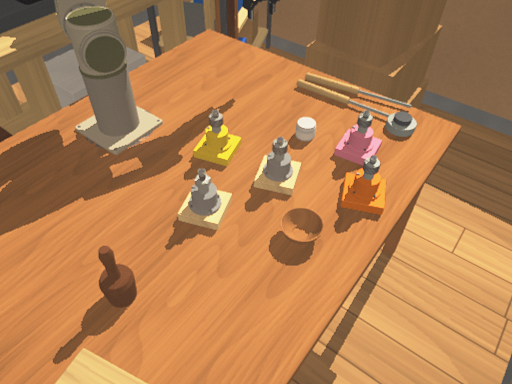

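View pics/side0.png

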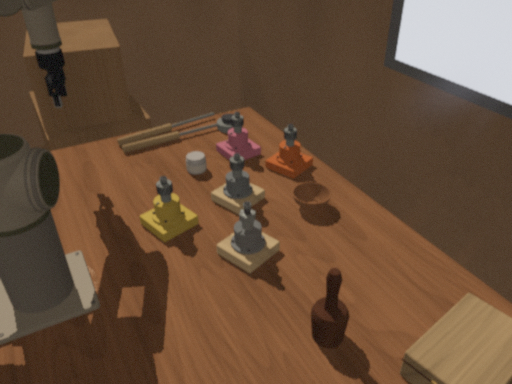

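The two grey units are at scene (279,165) and (204,200). The yellow, pink and orange ones are decoys. The unit at (279,165) appears to have the taller, round nut, so I'll check it in an enlarged crop.

```bash
python3 - <<'E'
from h import *
np.set_printoptions(precision=4,suppress=True)
ims={n:optics.get_image(n) for n in("scene","side")}
a=ims["scene"]["pixels"][130:190,245:315];b=ims["scene"]["pixels"][163:223,170:240]
c=ims["side"]["pixels"][145:205,202:272];d=ims["side"]["pixels"][195:255,213:283]
up=lambda x:cv2.resize(x,(400,300),interpolation=cv2.INTER_CUBIC)
cv2.imwrite("pics/crop.png",np.vstack([np.hstack([up(a),up(b)]),np.hstack([up(c),up(d)])]))
for n,im in ims.items():
    K=im["camera_matrix"];R=np.array(im["rotation"]);p=np.array(im["position"])
    v,u=np.mgrid[:384,:512];D=im["z_map"]
    P=(np.stack([u,v,np.ones_like(u)],-1)@np.linalg.inv(K).T*D[...,None])@R.T+p
    P=P[D>0]
    for nm,c in(("A",(.585,.105)),("B",(.5,-.14))):
        Q=P[np.hypot(P[:,0]-c[0],P[:,1]-c[1])<.085]
        for lo,hi in((.02,.032),(.08,.09),(.1,.125),(.125,.15),(.15,.17)):
            S=Q[(Q[:,2]>lo)&(Q[:,2]<hi)]
            if len(S): print(n,nm,lo,hi,len(S),S.mean(0),np.ptp(S,0))
E
```

```text
scene A 0.02 0.032 511 [0.5978 0.1029 0.0279] [0.1432 0.1367 0.0119]
scene A 0.08 0.09 226 [0.5901 0.12   0.0839] [0.0708 0.0667 0.0098]
scene A 0.1 0.125 62 [0.5929 0.1163 0.1144] [0.0384 0.0362 0.0247]
scene A 0.125 0.15 149 [0.5904 0.1209 0.1382] [0.0419 0.0413 0.0235]
scene A 0.15 0.17 35 [0.5853 0.1273 0.1551] [0.0191 0.0242 0.0084]
scene B 0.02 0.032 573 [ 0.5157 -0.1351  0.0279] [0.141  0.1266 0.0119]
scene B 0.08 0.09 275 [ 0.5045 -0.1124  0.084 ] [0.0706 0.0721 0.0097]
scene B 0.1 0.125 83 [ 0.5071 -0.1136  0.1165] [0.0336 0.0365 0.024 ]
scene B 0.125 0.15 120 [ 0.5007 -0.109   0.1315] [0.0404 0.0404 0.0249]
scene B 0.15 0.17 41 [ 0.4988 -0.1065  0.1563] [0.0186 0.0203 0.0079]
side A 0.02 0.032 441 [0.5724 0.1021 0.0274] [0.1461 0.134  0.012 ]
side A 0.08 0.09 180 [0.5787 0.1201 0.0837] [0.0726 0.0752 0.009 ]
side A 0.1 0.125 71 [0.5773 0.1158 0.1137] [0.037  0.0274 0.0247]
side A 0.125 0.15 137 [0.5778 0.1196 0.1375] [0.0412 0.0451 0.0244]
side A 0.15 0.17 28 [0.5816 0.1259 0.1549] [0.0218 0.0165 0.009 ]
side B 0.02 0.032 642 [ 0.4896 -0.1373  0.0276] [0.1424 0.1206 0.0119]
side B 0.08 0.09 288 [ 0.4911 -0.1141  0.0838] [0.0713 0.074  0.0096]
side B 0.1 0.125 116 [ 0.4909 -0.1159  0.116 ] [0.0419 0.0395 0.0248]
side B 0.125 0.15 119 [ 0.4928 -0.1099  0.1316] [0.0411 0.0407 0.0249]
side B 0.15 0.17 43 [ 0.4945 -0.1073  0.1552] [0.0181 0.0202 0.0082]
```

View pics/crop.png

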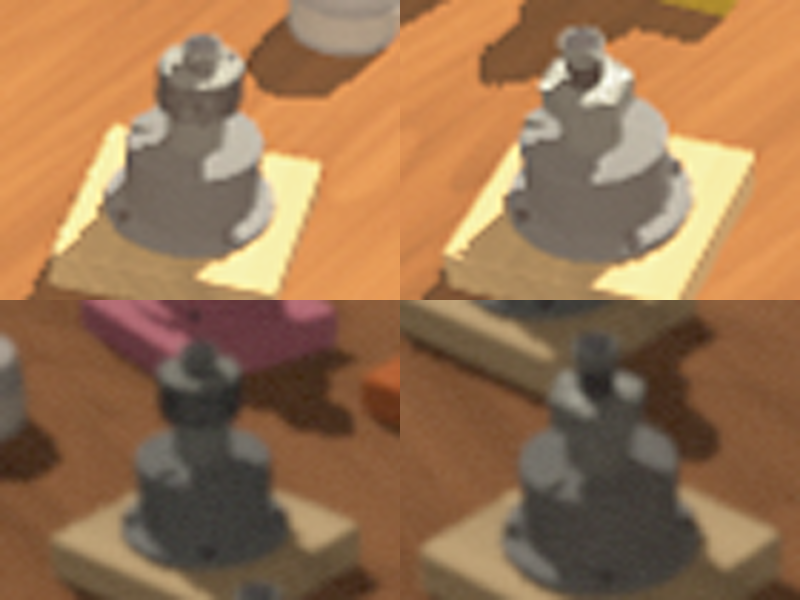

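Unit A at scene (279,165) and side (236,165) has the round, tall knurled nut with its stub standing only a little proud. Unit B at (204,200) has a thin nut with corners, which is the hex. So A is the target, with its axis near (0.584, 0.123). I'll move above it.

```bash
python3 -m inch '[[[-0.032,-0.0188,0,0,0],[-0.032,-0.0188,0,0,0],[-0.032,-0.0188,0,0,0],[-0.032,-0.0188,0,0,0],[-0.032,-0.0188,0,0,0],[-0.032,-0.0188,0,0,0],[-0.032,-0.0188,0,0,0],[-0.032,-0.0188,0,0,0]]]' 40
python3 -m inch '[[[-0.032,-0.0188,0,0,0],[-0.032,-0.0188,0,0,0],[-0.032,-0.0188,0,0,0],[-0.032,-0.0188,0,0,0],[-0.032,-0.0188,0,0,0],[-0.032,-0.0188,0,0,0],[-0.032,-0.0188,0,0,0],[-0.032,-0.0188,0,0,0]]]'
python3 -m inch '[[[0,0,0,-7,0],[0,0,0,-7,0],[0,0,0,0,0],[0,0,0,0,0]]]'
python3 - <<'E'
from h import *
np.set_printoptions(precision=4,suppress=True)
s=env.read_state();print(s["joints"],s["tcp_pos"],s["eef_rot"])
im=optics.get_image("wrist");cv2.imwrite("pics/w1.png",im["pixels"]);print(im["mount"],im["camera_matrix"])
for q in("nut","unit","nut_grip"):print(q,models.mark_of(im,q)[:2])
E
```

```text
time: 1.47
tcp_pos: [0.3846, 0.3456, 0.2503]
eef_rot: [[-0.95, 0.312, 0.001], [0.312, 0.95, 0.0], [-0.0, 0.001, -1.0]]
wrist_force: [0.7, 0.5, -0.0]
opening: 0.0849
grasp_force: 0.0
time: 2.13
tcp_pos: [0.5809, 0.1226, 0.2501]
eef_rot: [[-0.95, 0.313, 0.0], [0.313, 0.95, 0.0], [-0.0, 0.0, -1.0]]
wrist_force: [0.4, 2.0, 0.7]
opening: 0.0851
grasp_force: 0.0
time: 2.47
tcp_pos: [0.5798, 0.1241, 0.2499]
eef_rot: [[-0.997, 0.077, -0.0], [0.077, 0.997, 0.0], [0.0, 0.0, -1.0]]
wrist_force: [-0.7, 0.6, 0.4]
opening: 0.0854
grasp_force: 0.0
[ 0.1244  0.1117  1.5086  0.0001  1.5215 -1.3688] [0.5798 0.1241 0.2499] [[-0.997   0.0774 -0.0002]
 [ 0.0774  0.997   0.    ]
 [ 0.0002  0.     -1.    ]]
[[-0.0003 -0.9562 -0.2926  0.0741]
 [ 1.     -0.0003 -0.0001  0.0001]
 [ 0.     -0.2926  0.9562 -0.1233]
 [ 0.      0.      0.      1.    ]] [[309.95     0.     259.3741]
 [  0.     309.95   193.3943]
 [  0.       0.       1.    ]]
nut [{'at': [0.5193, 0.4995], 'p': 0.65}]
unit [{'at': [0.9225, 0.6513], 'p': 0.78}, {'at': [0.6668, 0.8521], 'p': 0.67}]
nut_grip [{'at': [0.5277, 0.5128], 'p': 0.95}]
```

View pics/w1.png

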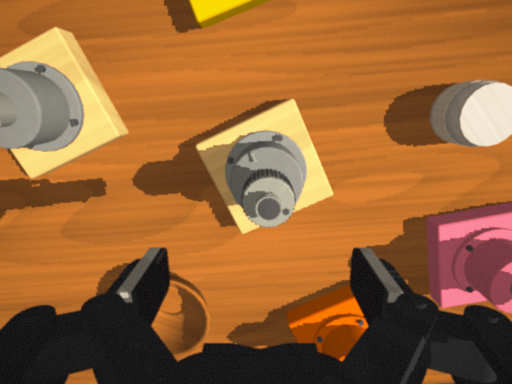

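The wrist view shows the round knurled nut, with its stub top near (268,208). The dimple is at about (286,212), and the witness bar on the housing near (252,157). I'll work out the axis and the nut angle.

```bash
python3 - <<'E'
from h import *
np.set_printoptions(precision=4,suppress=True)
s=env.read_state();im=optics.get_image("wrist")
T=np.eye(4);T[:3,:3]=s["eef_rot"];T[:3,3]=s["tcp_pos"];M=T@im["mount"]
im["rotation"],im["position"]=M[:3,:3],M[:3,3]
D=im["z_map"];v,u=np.mgrid[:384,:512]
P=(np.stack([u,v,np.ones_like(u)],-1)@np.linalg.inv(im["camera_matrix"]).T*D[...,None])@M[:3,:3].T+M[:3,3]
near=(D>0)&(np.hypot(P[...,0]-.585,P[...,1]-.123)<.08)
for lo,hi in((.08,.0875),(.0875,.1),(.138,.147),(.153,.162)):
    m=near&(P[...,2]>lo)&(P[...,2]<hi);S=P[m]
    if len(S)<3: print(lo,len(S)); continue
    (cx,cy),r=cv2.minEnclosingCircle(S[:,:2].astype(np.float32)*1000)
    print(lo,len(S),S.mean(0),"circle",cx,cy,r, "px",u[m].mean(),v[m].mean())
A=world(im,268,208,.158);d=world(im,286.5,211.5,.1425);b=world(im,252,157,.088)
print(A,d,b,np.linalg.norm((d-A)[:2]))
a=lambda q:np.arctan2(q[1]-A[1],q[0]-A[0])
print("theta",(a(d)-a(b))%(2*np.pi))
c=im["pixels"][120:235,215:315];cv2.imwrite("pics/w1c.png",cv2.resize(c,(520,598),interpolation=cv2.INTER_CUBIC))
E
```

```text
0.08 1989 [0.5706 0.1311 0.0843] circle 584.1554565429688 130.61587524414062 35.785438537597656 px 265.2931121166415 169.15183509301156
0.0875 33 [0.5577 0.1209 0.0884] circle 561.3020629882812 124.01683044433594 10.039750099182129 px 253.36363636363637 157.54545454545453
0.138 1567 [0.5814 0.1309 0.1422] circle 584.6389770507812 130.8312225341797 22.016090393066406 px 267.26675175494574 198.743458838545
0.153 569 [0.5838 0.1307 0.157 ] circle 584.4064331054688 130.67030334472656 10.202508926391602 px 267.79964850615113 208.21968365553602
[0.5833 0.1309 0.158 ] [0.5929 0.1454 0.1425] [0.5571 0.1196 0.088 ] 0.01738440877046656
theta 3.718387554550527
```

View pics/w1c.png

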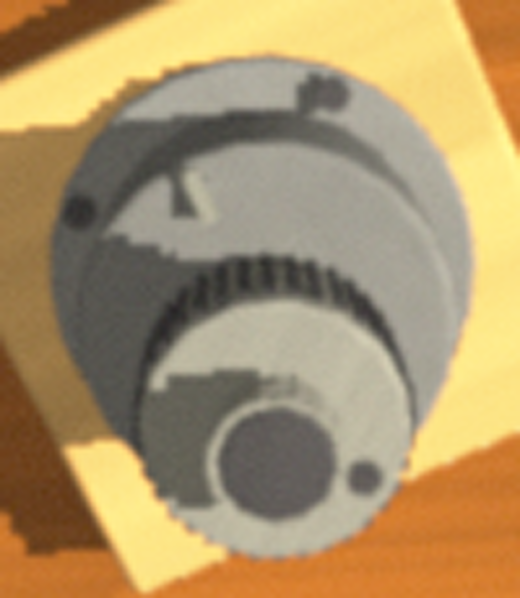

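```bash
python3 -m inch '[[[0,0,0,-7,0],[0,0,0,-7,0],[0,0,0,-7,0],[0,0,0,-7,0],[0,0,0,-7,0],[0,0,0,-7,0],[0,0,0,-7,0],[0,0,0,-7,0]]]'
python3 -m inch '[[[0,0,0,-7,0],[0,0,0,0,0],[0,0,0,0,0]]]'
python3 - <<'E'
from h import *
s=env.read_state();print(s["joints"],np.array(s["eef_rot"]).T@(np.array([.5845,.1307,.128])-s["tcp_pos"]))
E
```

```text
time: 3.38
tcp_pos: [0.5797, 0.1246, 0.2501]
eef_rot: [[-0.614, -0.789, 0.0], [-0.789, 0.614, -0.0], [-0.0, -0.0, -1.0]]
wrist_force: [-0.1, 1.0, -1.1]
opening: 0.0854
grasp_force: 0.0
time: 3.63
tcp_pos: [0.5797, 0.1245, 0.2501]
eef_rot: [[-0.522, -0.853, 0.0], [-0.853, 0.522, -0.0], [-0.0, -0.0, -1.0]]
wrist_force: [-0.6, 0.5, -0.1]
opening: 0.0857
grasp_force: 0.0
[ 1.25120787e-01  1.11269950e-01  1.50867033e+00 -5.38108314e-05
  1.52147373e+00 -2.46754985e+00] [-0.00775698 -0.00080042  0.12210718]
```

```bash
python3 -m inch '[[[-0.0078,-0.0008,0,0,0],[0,0,0.02,0,0],[0,0,0.02,0,0],[0,0,0.02,0,0],[0,0,0.02,0,0],[0,0,0.02,0,0],[0,0,0.022,0,0],[0,0,0,0,0]]]'
python3 -m inch '[[[0,0,0,0,0.3],[0,0,0,0,0.4],[0,0,0,0,0.45],[0,0,0,0,0.5],[0,0,0,0,0.6],[0,0,0,0,0.7],[0,0,0,0,0.7],[0,0,0,0,0.7]]]' 40
python3 -c "
from h import *
print(env.read_state())"
```

```text
time: 4.3
tcp_pos: [0.5816, 0.1306, 0.1226]
eef_rot: [[-0.521, -0.854, -0.008], [-0.854, 0.521, -0.001], [0.005, 0.006, -1.0]]
wrist_force: [-0.7, 0.1, -1.0]
opening: 0.0857
grasp_force: 0.0
time: 4.97
tcp_pos: [0.5846, 0.1316, 0.1305]
eef_rot: [[-0.518, -0.855, 0.001], [-0.855, 0.518, 0.002], [-0.002, 0.0, -1.0]]
wrist_force: [-8.1, 3.2, 8.7]
opening: 0.0408
grasp_force: 39.6
{'time': 4.9667, 'joints': array([ 1.34999446e-01,  2.12710356e-01,  1.61909395e+00,  1.67446105e-03,
        1.30878812e+00, -2.46228133e+00]), 'qd': array([-0.00044513, -0.00098202, -0.00081683, -0.0006078 ,  0.0007342 ,
        0.00039508]), 'joint_efforts': array([-2.93255031e+00, -5.45830321e+01, -4.68413150e+01, -1.57503482e+00,
       -2.72765547e+00, -3.46634095e-02]), 'tcp_pos': array([0.58462892, 0.13164258, 0.13046096]), 'eef_rot': array([[-5.18199104e-01, -8.55259662e-01,  7.73798333e-04],
       [-8.55257931e-01,  5.18199627e-01,  1.73726589e-03],
       [-1.88679545e-03,  2.38452469e-04, -9.99998192e-01]]), 'wrist_force': array([-8.06644899,  3.1655206 ,  8.717099  ]), 'moment': array([ 0.59872546,  1.41385843, -0.02171161]), 'grasp_force': 39.60820734500885, 'opening': 0.040813345223887125}
```

```bash
python3 -m inch '[[[0,0,0.0001,7,0.7],[0,0,0.0001,7,0.7],[0,0,0.0001,7,0.7],[0,0,0.0001,7,0.7],[0,0,0.0001,7,0.7],[0,0,0.0001,7,0.7],[0,0,0.0001,7,0.7],[0,0,0.0001,7,0.7]]]'
python3 -c "
from h import *
s=env.read_state();print(s['joints'][5],s['moment'])"
python3 -m inch '[[[0,0,0.0001,7,0.7],[0,0,0.0001,7,0.7],[0,0,0.0001,7,0.7],[0,0,0.0001,7,0.7],[0,0,0.0001,7,0.7],[0,0,0.0001,7,0.7],[0,0,0.0001,7,0.7],[0,0,0.0001,7,0.7]]]'
python3 - <<'E'
from h import *
s=env.read_state();print(s['joints'][5],s['moment'])
im=optics.get_image("wrist");cv2.imwrite("pics/w2.png",im["pixels"])
E
```

```text
time: 5.63
tcp_pos: [0.5852, 0.1308, 0.1297]
eef_rot: [[-0.999, -0.042, 0.002], [-0.042, 0.999, 0.0], [-0.002, 0.0, -1.0]]
wrist_force: [-4.8, -0.7, 7.5]
opening: 0.0409
grasp_force: 39.7
-1.4790031641110488 [-0.10988782  0.87981618  0.13445387]
time: 6.3
tcp_pos: [0.5848, 0.1299, 0.1289]
eef_rot: [[-0.594, 0.805, 0.001], [0.805, 0.594, -0.001], [-0.001, -0.0, -1.0]]
wrist_force: [-8.2, -4.9, 10.1]
opening: 0.041
grasp_force: 40.1
-0.5016264986248222 [-0.72004945  1.35793755  0.1562083 ]
```

View pics/w2.png

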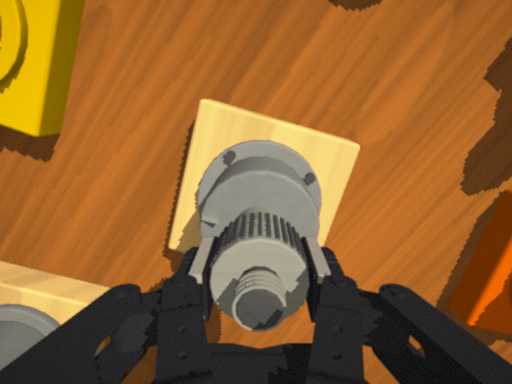

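The nut is turning with the fingers: the moment is about 0.13 N·m, matching the thread friction. The wrist view shows it gripped at (258,280), with the dimple hidden. I'll keep going until it reaches the stop.

```bash
m(){ python3 -c "
from h import *
s=env.read_state();print('q6',s['joints'][5],'M',s['moment'],'z',s['tcp_pos'][2])"; }
python3 -m inch '[[[0,0,0.0001,7,0.7],[0,0,0.0001,7,0.7],[0,0,0.0001,7,0.7],[0,0,0.0001,7,0.7],[0,0,0.0001,7,0.7],[0,0,0.0001,7,0.7],[0,0,0.0001,7,0.7],[0,0,0.0001,7,0.7]]]' | tail -1; m
python3 -m inch '[[[0,0,0.0001,7,0.7],[0,0,0.0001,7,0.7],[0,0,0.0001,7,0.7]]]' |tail -1; m
python3 -m inch '[[[0,0,0.0001,5,0.7],[0,0,0,0,0.7]]]' |tail -1; m
python3 -m inch '[[[0,0,0.0001,5,0.7],[0,0,0,0,0.7]]]' |tail -1; m
```

```text
grasp_force: 40.4
q6 0.4757197170335929 M [-0.82123839  2.30802529  0.1650982 ] z 0.12806867323904256
grasp_force: 40.4
q6 0.8422166367040114 M [-0.73226316  2.57347588  0.10551519] z 0.12777043426377596
grasp_force: 40.6
q6 0.9295641926535926 M [-0.82109846  2.60941049 -0.123127  ] z 0.12766595103779696
grasp_force: 40.7
q6 1.0159971510661154 M [-0.6939838   2.65324663 -0.16838402] z 0.12762772741502204
```

```bash
m(){ python3 -c "
from h import *
s=env.read_state();print('q6',s['joints'][5],'M',s['moment'],'F',s['wrist_force'],'z',s['tcp_pos'])"; }
python3 -m inch '[[[0,0,0.0001,5,0.7],[0,0,0,4,0.7]]]' |tail -1; m
python3 -m inch '[[[0,0,0,4,0.7],[0,0,0,4,0.7]]]' |tail -1; m
python3 -m inch '[[[0,0,0,4,0.7]]]' |tail -1; m
```

```text
grasp_force: 40.6
q6 1.171864574864944 M [-0.62663447  2.75683212  0.17949929] F [-17.01156139  -4.39511296  16.32783769] z [0.58324629 0.1301701  0.12748609]
grasp_force: 40.6
q6 1.3109059088393762 M [-0.59452233  2.68865885  0.14462576] F [-17.76833403  -2.31344651  15.82043961] z [0.5831948  0.1302888  0.12740965]
grasp_force: 39.9
q6 1.3802795969891548 M [0.06400091 0.95707236 0.88390902] F [-6.71019952  1.99191377  7.6061472 ] z [0.58361295 0.13049775 0.12743043]
```

The moment jumped to 0.88 N·m, so the nut is on the stop. I'll push a little more to seat it and hold there.

```bash
m(){ python3 -c "
from h import *
s=env.read_state();print('q6',s['joints'][5],'M',s['moment'],'F',s['wrist_force'],'z',s['tcp_pos'])"; }
python3 -m inch '[[[0,0,0,3,0.7],[0,0,0,0,0.7]]]' |tail -1; m
python3 -m inch '[[[0,0,0,2,0.7],[0,0,0,0,0.7],[0,0,0,0,0.7],[0,0,0,0,0.7]]]' |tail -1; m
```

```text
grasp_force: 40.0
q6 1.4325672884225713 M [-0.06546501  1.05464541  0.39675453] F [-6.77001437 -0.03955009  7.81982878] z [0.58483239 0.13086616 0.12745669]
grasp_force: 40.2
q6 1.4639774133114096 M [-0.01941349  0.58202368  0.65710541] F [-5.33065348  0.57625414  5.32596603] z [0.58529349 0.13098324 0.12743753]
```

```bash
m(){ python3 -c "
from h import *
s=env.read_state();print('q6',s['joints'][5],'M',s['moment'],'F',s['wrist_force'],'z',s['tcp_pos'])"; }
python3 -m inch '[[[0,0,-0.0001,-7,0.7],[0,0,-0.0001,-7,0.7],[0,0,-0.0001,-7,0.7],[0,0,-0.0001,-7,0.7],[0,0,-0.0001,-7,0.7],[0,0,-0.0001,-7,0.7],[0,0,-0.0001,-7,0.7]]]' |tail -1; m
python3 -m inch '[[[0,0,-0.0001,-7,0.7],[0,0,-0.0001,-7,0.7],[0,0,-0.0001,-7,0.7],[0,0,-0.0001,-7,0.7],[0,0,-0.0001,-6,0.7],[0,0,-0.0001,-4,0.7],[0,0,0,-3,0.7],[0,0,0,0,0.7]]]' |tail -1; m
python3 -m inch '[[[0,0,0,0,0.7],[0,0,0,0,0.7],[0,0,0,0,0.7],[0,0,0,0,0.7]]]'; m
python3 - <<'E'
from h import *
im=optics.get_image("wrist");im2=optics.get_image("scene")
up=lambda x:cv2.resize(x,(400,400),interpolation=cv2.INTER_CUBIC)
cv2.imwrite("pics/w3.png",np.hstack([up(im["pixels"][200:350,185:335]),up(im2["pixels"][110:200,235:325])]))
E
```

```text
grasp_force: 40.4
q6 0.603636263719112 M [ 0.73859561  1.20229589 -0.175029  ] F [-7.99497699  4.54432211  8.51863191] z [0.58470921 0.13181344 0.12810053]
grasp_force: 40.8
q6 -0.10964282497919244 M [0.77720267 1.95714725 0.09405555] F [-12.5401065    4.06939225  11.28522859] z [0.58383383 0.13192126 0.12861755]
time: 10.1
tcp_pos: [0.5839, 0.1319, 0.1287]
eef_rot: [[-0.239, 0.971, -0.001], [0.971, 0.239, 0.002], [0.002, -0.0, -1.0]]
wrist_force: [-12.5, 3.9, 10.7]
opening: 0.0409
grasp_force: 40.8
q6 -0.10619651782467347 M [0.80222542 1.95531751 0.11392865] F [-12.45490548   3.87977737  10.7407234 ] z [0.58386463 0.131912   0.12865785]
```

View pics/w3.png

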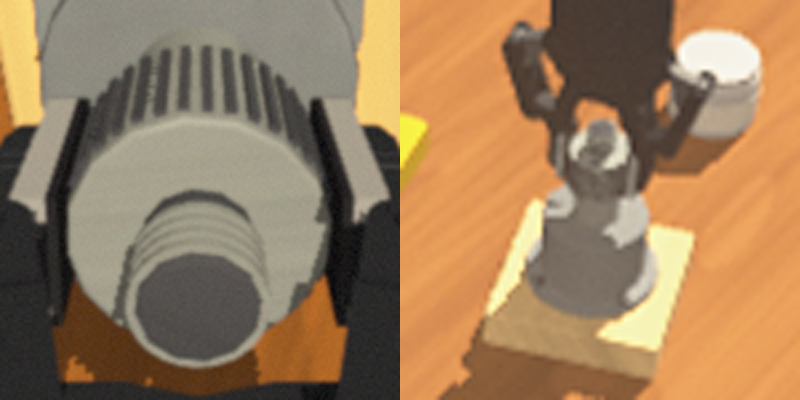

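The dimple is now exactly behind the stub as the wrist camera sees it, which is the direction expected at 1.57 rad. The wrist turned back 1.57 rad and the tool rose 1.2 mm, which also fits. The grip is a steady 41 N.

```bash
python3 -c "
from h import *
print(env.hand_in())"
```

```text
the job is handed in; nothing more can be done
None
```

I screwed the knurled nut down to its stop, backed it off about 1.57 rad and handed the job in with it still gripped at about 41 N; the hand-in gave no verdict, and I did not re-measure the hex nut, bowl, tin or mallet, which the arm never went near.

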